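# Find and release the latched extractor key

### The arm

A 7-joint arm with a two-finger parallel gripper is mounted at the origin on the work surface. World frame = base frame: x ahead of the robot, y to its left, z up, the work surface at z = 0. Lengths are in m, angles in rad, forces in N, time in s.
With the tool pointing down it reaches from about 0.4 to 0.85 m from the base axis. Payload 10.4 kg.
Tool frame: the origin (TCP) lies at the very end of the fingers, on their centre line; the grasp point (between the pads) lies 19 mm behind it; z points along the fingers, y is the line along which they close (so a half turn about z gives the same grasp; the last joint's range is limited). The gripper opens to 85 mm and grips with 20 to 120 N. Pads are 22 mm wide; open, the fingers measure 114 mm over their backs; the gripper's body (76 mm by 85 mm) begins 54 mm behind the grasp point. The pads swing forward as they close: fully open they stand 13 mm farther back than shut.
Start: joints at [-1.269, 0.332, -0.065, 1.46, 0.022, 1.35, -0.088], TCP at [0.199, 0.592, 0.231] pointing down, gripper open.
Joint ranges: [-2.6, 2.6], [-0.5, 2.12], [-1.47, 1.34], [0.16, 2.42], [-1.27, 4.41], [0.06, 2.06], [-2.6, 2.6]. Speed limits (rad/s): [2.22, 2.22, 2.79, 2.79, 3.14, 3.14, 3.14].

### API

Orientations are given as a unit quaternion [x, y, z, w].
In Python, from workcell import * gives the robot as it stands.
- The arm moves only by the tool step_arm, never from a script. Its argument "commands" is one flat list of numbers, 7 for each row, row after row: the finger opening in mm, from 0 to 85.4, then the shift along the world's x, y, z as a fraction of full scale, then the turn, a rotation vector about the world's x, y, z as a fraction of full scale. A call has exactly 10 rows; each row is the pose to reach, as a shift and turn from the pose commanded when the call began, turning the shorter way round; what a row does not reach only later rows make up. Full scale, the value 1, is 0.6 m for a shift and pi rad for a turn. A row lasts 1/8 s, in which the tool goes at most 62.5 mm and 10.7 degrees, less where a joint would pass 70% of its speed; a pose out of reach is approached as far as the arm can. A call with a number of a shift or a turn outside -1 to 1 is refused whole. A call with a gripper value outside its range is refused whole. The fingers move at their own pace and stop on an object; "squeeze" is the grip in N (left out, the last holds). Time passes only in rows, so rows that repeat a pose let the fingers close, or fill a call up. It gives the time, the measured TCP pose, the force, the opening and the grip force at its end, in the units of the state.
- get_obs(): the state, without advancing time (a new reading comes with each control period).
- camera(name): name is "side" or "top"; returns the picture (420x560x3 uint8, red, green, blue); there is no depth.
- camera_params(name): a dict with "mtx" (3x3 intrinsics, pixels), "dist" ([k1, k2, p1, p2, k3] as OpenCV has them; the pictures are not rectified), "extrinsics" (4x4, takes a point from world to camera coordinates). Camera axes: x right, y down, z forward; pixel columns grow to the right and rows downward; lengths in m; the calibration is good to about 2 mm. A picture is of the moment at which its call begins. camera_params takes no time and is no camera call.
- hand_in(): hands the job in; it is judged then, once.
The state is a dict: "clock": time; "joint_pos": joint angles; "joint_velocities": joint speeds; "tau": joint torques, N m; "position": TCP position; "ee_rot": TCP orientation; "ft_force": force on the tool from outside, world axes, zero at the start; "torque": the same for the moment, N m; "grip_width": opening from 0.0 (shut) to 1.0 (fully open); "grasp_force": force on a finger pad.
Only numpy, scipy, OpenCV 4.12 (cv2) and the standard library are available. Lean on these libraries where they do the work, as an engineer would, in place of code of your own. Each camera call takes 0.05 s, during which the arm holds its last target. There are 200 camera calls.

### The job

One of the four identical grey keys on the dust extractor's control box has been left latched down, a few millimetres lower and firmer than the others. With the fingertips, tap all four keys lightly, one after another along the row from the robot's left to its right, so lightly that none changes state, to feel which one is latched; then press that key down until it lets go and take the fingers away, so that all four keys stand up. Do not push in the keys that are already up, and do not pick up or shift any of the loose things around.

Things in the scene. Friction and masses are not known exactly. Their poses are not given: they have to be found in the camera images.
- console: white control box, 180 (x) x 260 (y) x 55 mm high, fixed to the table, turned by up to 0.3 rad. Origin: centre of its underside; its x points away from the robot, its y to the robot's left. The key row runs along its y, 45 mm nearer the robot than its centre, at y = +69, +23, -23 and -69 mm; the rear half is a flat black deck with small things on it.
- key_row (a point): middle of the key row, on the box's top face, 55 mm above the table. Feel: an up key yields from 2 N plus 0.6 N per mm and springs back; never push it in over 6 mm. The latched key is firm to 3.7 N, then 0.6 N per mm; eased off early it stays latched; pushed 3 mm or more further down (5.5 N) and let go, it springs up; its stop is 4.5 mm down (7 N).
- key_a: one of four identical light grey keys, cap 30 (x) x 28 (y) mm, 46 mm from key to key (18 mm gaps); which of the four places this one has varies. Origin: centre of its top face, z up. A key that is up has its top 69 mm above the table (14 mm above the box); the latched one is 4 mm lower, at 65 mm.
- key_b: one of four identical light grey keys, cap 30 (x) x 28 (y) mm, 46 mm from key to key (18 mm gaps); which of the four places this one has varies. Origin: centre of its top face, z up. A key that is up has its top 69 mm above the table (14 mm above the box); the latched one is 4 mm lower, at 65 mm.
- key_c: one of four identical light grey keys, cap 30 (x) x 28 (y) mm, 46 mm from key to key (18 mm gaps); which of the four places this one has varies. Origin: centre of its top face, z up. A key that is up has its top 69 mm above the table (14 mm above the box); the latched one is 4 mm lower, at 65 mm.
- key_d: one of four identical light grey keys, cap 30 (x) x 28 (y) mm, 46 mm from key to key (18 mm gaps); which of the four places this one has varies. Origin: centre of its top face, z up. A key that is up has its top 69 mm above the table (14 mm above the box); the latched one is 4 mm lower, at 65 mm.
- glue_bottle: small white bottle with blue cap, 28 mm across, 52 mm tall, standing on the black rear half of the control box. Loose; origin at the centre of its underside. To be left alone.
- ear_mould: pink ear mould, 26 mm across, 22 mm tall, on the black rear half of the control box. Loose; origin at the centre of its underside. To be left alone.
- amber_jar: amber jar, 48 mm across, 65 mm tall, on the table to the left of the control box. Loose; origin at the centre of its underside. To be left alone.
- handpiece: blue grinding handpiece lying down, 145 mm long, 22 mm thick, on the table to the right of the control box; x runs to its nose. Loose; origin at the centre of its underside, under the middle of the thick grip. To be left alone.
- brush: wooden brush, 140 mm long, lying on the table far to the right. Loose; origin at the centre of its underside as it lies. To be left alone.
- wax_cup: white cup, 64 mm across, 60 mm tall, on the table far to the left. Loose; origin at the centre of its underside. To be left alone.
- drops_bottle: amber bottle, 36 mm across, 75 mm tall, on the table far to the right. Loose; origin at the centre of its underside. To be left alone.

How it is judged:
By the outcome, as a careful person would: the job done as asked, in the order asked, and still so for the second after the job is handed in, with the robot touching nothing.
It also fails if it takes over 58 s, if anything falls off the work surface, if the arm or the gripper's body presses on something with over 40 N, if the wrist force passes 120 N, or if a joint passes its speed limit or range.

## Working session

There is one attempt and no reset: what is moved stays moved. The work goes in short steps, Python scripts to look and compute and a tool call to move; the robot and the scene stay as the last step left them, time stands still between calls to the robot, and variables do not carry over. Pictures are saved under pics/ and viewed, at most 10 in all, crops included, and the job is handed in when it is done.

Besides the shell and the picture viewer there is one more tool, called after "Emit:" as name(argument=value, ...) on one line, values as JSON. step_arm: Moves the arm, as the interface text tells. Its arguments: {"type":"object","properties":{"commands":{"type":"array","items":{"type":"number"}},"squeeze":{"type":"number"}},"required":["commands"]}

```bash
mkdir -p pics
python3 - <<'E'
from workcell import *
import cv2
for n in("top","side"):
    cv2.imwrite(f"pics/{n}0.png",camera(n)[:,:,::-1])
    p=camera_params(n);print(n,p)
print(get_obs())
E
```

```text
top {'mtx': array([[405.86115423,   0.        , 280.24899469],
       [  0.        , 405.86115423, 214.31859887],
       [  0.        ,   0.        ,   1.        ]]), 'dist': array([0.02097452, 0.        , 0.        , 0.        , 0.        ]), 'extrinsics': array([[-0.11819802, -0.99298064, -0.00432127,  0.01993672],
       [-0.97267934,  0.11665496, -0.20071502,  0.53309082],
       [ 0.19981023, -0.01952091, -0.97964014,  0.88850511],
       [ 0.        ,  0.        ,  0.        ,  1.        ]])}
side {'mtx': array([[540.99333757,   0.        , 279.23596883],
       [  0.        , 540.99333757, 208.28593298],
       [  0.        ,   0.        ,   1.        ]]), 'dist': array([-0.02446432,  0.        ,  0.        ,  0.        ,  0.        ]), 'extrinsics': array([[ 0.8658491 , -0.50010398, -0.01419001, -0.47495098],
       [-0.29546891, -0.48825691, -0.82115974,  0.19768537],
       [ 0.40373688,  0.71519312, -0.57052198,  1.13051036],
       [ 0.        ,  0.        ,  0.        ,  1.        ]])}
{'clock': 0.1, 'joint_pos': array([-1.26861714,  0.33281724, -0.0646993 ,  1.46083802,  0.02162068,
        1.34991067, -0.08849955]), 'joint_velocities': array([-0.00177462, -0.00170893,  0.00085485, -0.00235823,  0.00029633,
       -0.00092929,  0.00082391]), 'tau': array([ 1.12506303e-03, -6.26739693e+01,  4.87096177e-02, -3.92428064e+01,
        1.63289480e-02,  6.94666291e-03, -7.48985121e-05]), 'position': array([0.19934129, 0.59200882, 0.23059938]), 'ee_rot': array([ 1.61665371e-01,  9.86845429e-01, -6.35289366e-04, -6.47197261e-05]), 'ft_force': array([-0.61965384,  0.03197015,  0.70679186]), 'torque': array([ 0.00097881,  0.04507008, -0.003584  ]), 'grasp_force': 0.0, 'grip_width': 1.001186467933701}
```

View pics/top0.png

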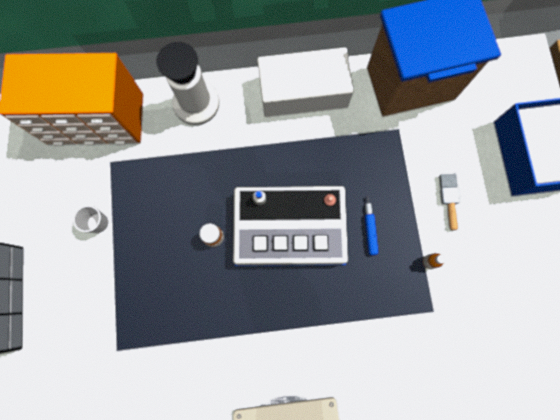

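View pics/side0.png

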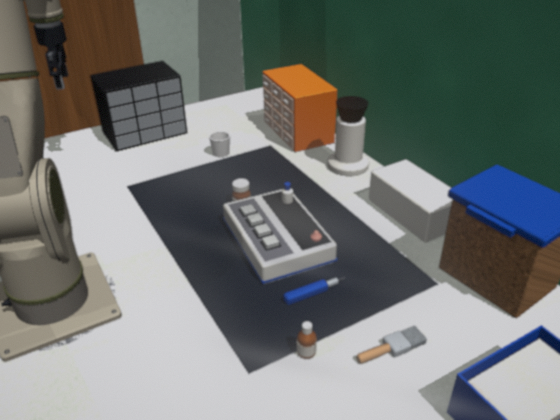

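The top view shows the four keys at about (260,243), (280,243), (300,243) and (321,243), with the bottle at (259,198), the ear mould at (330,199), and the jar at (210,235). The side view shows the same layout, with the arm clear at the left.

```bash
cat > h.py <<'E'
import numpy as np, cv2
from workcell import *
def ray(n,uv,z):
    p=camera_params(n);u=cv2.undistortPoints(np.array([[uv]],float),p["mtx"],p["dist"])[0,0]
    E=p["extrinsics"];R,t=E[:3,:3],E[:3,3];o=-R.T@t;d=R.T@np.array([*u,1.])
    return o+d*(z-o[2])/d[2]
def proj(n,P):
    p=camera_params(n);E=p["extrinsics"]
    return cv2.projectPoints(np.array(P,float).reshape(-1,3),cv2.Rodrigues(E[:3,:3])[0],E[:3,3],p["mtx"],p["dist"])[0][:,0]
E
python3 - <<'E'
from h import *
for n,roi,S in(("top",(245,232,90,24),8),("side",(235,198,55,58),8)):
    im=cv2.imread(f"pics/{n}0.png");x,y,w,h=roi
    c=cv2.resize(im[y:y+h,x:x+w],None,fx=S,fy=S,interpolation=cv2.INTER_CUBIC)
    cv2.imwrite(f"pics/{n}crop.png",c)
    g=cv2.cvtColor(c,cv2.COLOR_BGR2GRAY)
    th=175
    k,l,st,ce=cv2.connectedComponentsWithStats((g>th).astype(np.uint8))
    for i in range(1,k):
        if 3000<st[i,4]<20000:
            uv=(ce[i]+.5)/S-.5+[x,y]; print(n,st[i],uv.round(2),ray(n,uv,.069).round(4))
a=cv2.imread("pics/topcrop.png");b=cv2.imread("pics/sidecrop.png")
o=np.zeros((a.shape[0]+400,720,3),np.uint8);o[:a.shape[0],:720]=a;o[a.shape[0]:,:379]=cv2.resize(b,(379,400));cv2.imwrite("pics/crops.png",o)
E
```

```text
top [  559    28   102   109 10336] [320.75 241.85] [ 0.4549 -0.1262  0.069 ]
top [  396    32   101   106 10184] [300.3  242.14] [ 0.4598 -0.0804  0.069 ]
top [ 236   35   99  104 9788] [280.08 242.42] [ 0.4645 -0.0351  0.069 ]
top [  74   37   96  107 9826] [259.76 242.73] [0.4693 0.0104 0.069 ]
side [  161     0   279   384 19190] [274.11 220.07] [ 0.4971 -0.0675  0.069 ]
side [   0  155  198  309 7648] [246.21 236.82] [ 0.4134 -0.0903  0.069 ]
side [ 173  218   99   58 3721] [262.17 228.34] [ 0.4584 -0.0811  0.069 ]
side [ 234  307  105   64 4463] [270.23 239.76] [ 0.4537 -0.1268  0.069 ]
```

View pics/crops.png

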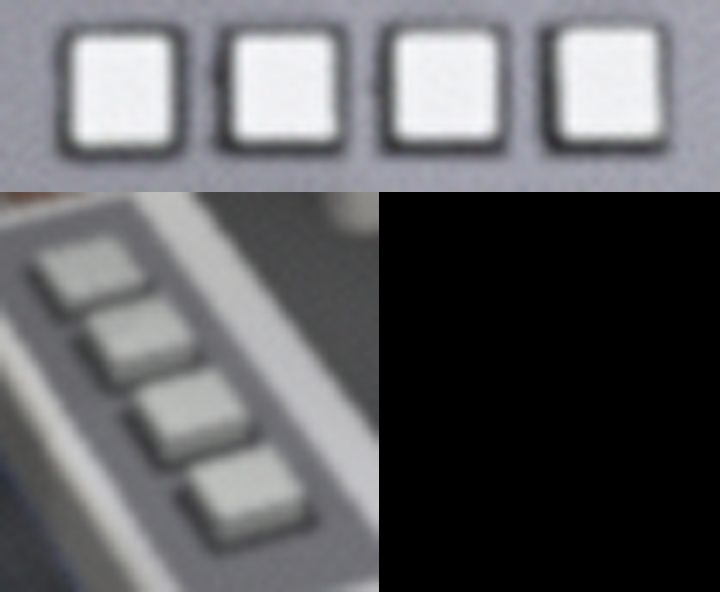

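The top view gives key centres K1 (0.469, 0.010), K2 (0.4645, -0.035), K3 (0.460, -0.080) and K4 (0.455, -0.126), so the box yaw is about -0.105 rad. The leftmost key looks slightly lower in the side crop, but I'll confirm by touch. Next I shut the fingers and move above K1.

Emit:
step_arm(commands=[0,0.045,-0.097,-0.05,0,0,0.069,0,0.09,-0.194,-0.1,0,0,0.069,0,0.135,-0.29,-0.1,0,0,0.069,0,0.18,-0.388,-0.1,0,0,0.069,0,0.225,-0.485,-0.1,0,0,0.069,0,0.27,-0.58,-0.1,0,0,0.069,0,0.315,-0.68,-0.1,0,0,0.069,0,0.36,-0.776,-0.1,0,0,0.069,0,0.405,-0.873,-0.1,0,0,0.069,0,0.45,-0.97,-0.1,0,0,0.069])

```text
clock: 1.35
position: [0.4578, 0.0344, 0.1714]
ee_rot: [0.054, 0.999, 0.0, 0.0]
ft_force: [1.4, 0.9, 0.5]
grip_width: -0.002
grasp_force: 0.0
```

Emit:
step_arm(commands=[0,0,0,0,0,0,0,0,0,0,-0.05,0,0,0,0,0,0,-0.1,0,0,0,0,0,0,-0.14,0,0,0,0,0,0,-0.15,0,0,0,0,0,0,-0.15,0,0,0,0,0,0,-0.15,0,0,0,0,0,0,-0.15,0,0,0,0,0,0,-0.15,0,0,0,0,0,0,-0.15,0,0,0])

```text
clock: 2.6
position: [0.4575, 0.0363, 0.0815]
ee_rot: [0.054, 0.999, 0.0, 0.0]
ft_force: [-0.8, -0.8, 0.2]
grip_width: -0.0
grasp_force: 0.0
```

Run:
```python
from h import *
o=get_obs();print(o["position"],o["ft_force"])
cv2.imwrite("pics/t1.png",cv2.resize(camera("top")[170:290,200:360,::-1],None,fx=4,fy=4))
cv2.imwrite("pics/s1.png",cv2.resize(camera("side")[150:280,200:350,::-1],None,fx=4,fy=4))
for i in range(5):
    camera("top");print(get_obs()["ft_force"].round(2))
```

```text
[0.4574866  0.036311   0.08151461] [-0.828285   -0.75427991  0.22455013]
[-0.37 -0.02  0.14]
[ 0.97  0.08 -0.37]
[-0.03 -0.2   0.67]
[-0.99 -0.16  0.35]
[ 0.13 -0.11 -0.2 ]
```

View pics/s1.png

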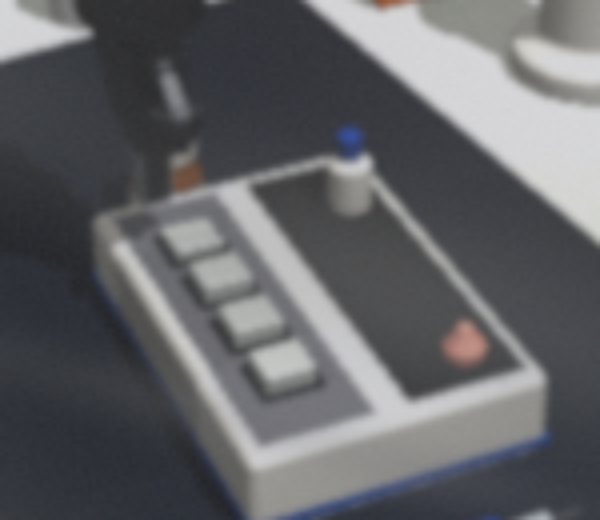

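The side crop shows the shut fingers at about (150,190), just left of the first key at (192,240). They need to go 12 mm further in x and -26 mm in y. After that I tap down to z = 67 mm.

Emit:
step_arm(commands=[0,0.01,-0.022,0,0,0,0,0,0.0197,-0.043,0,0,0,0,0,0.0197,-0.043,0,0,0,0,0,0.0197,-0.043,-0.008,0,0,0,0,0.0197,-0.043,-0.016,0,0,0,0,0.0197,-0.043,-0.02,0,0,0,0,0.0197,-0.043,-0.024,0,0,0,0,0.0197,-0.043,-0.024,0,0,0,0,0.0197,-0.043,-0.024,0,0,0,0,0.0197,-0.043,-0.024,0,0,0])

```text
clock: 4.2
position: [0.4693, 0.0105, 0.0671]
ee_rot: [0.054, 0.999, 0.0, 0.0]
ft_force: [-0.3, -0.1, 0.3]
grip_width: -0.002
grasp_force: 0.0
```

Run:
```python
from h import *
f=[]
for i in range(6):
    camera("top");f.append(get_obs()["ft_force"])
print(np.mean(f,0).round(2),get_obs()["position"].round(4))
```

```text
[-0.06 -0.19 -0.22] [0.4692 0.0105 0.067 ]
```

No force at 67 mm, so K1 may be the low key. I'll ease down to 64.4 mm to feel it.

Emit:
step_arm(commands=[0,0,0,-0.001,0,0,0,0,0,0,-0.002,0,0,0,0,0,0,-0.003,0,0,0,0,0,0,-0.004,0,0,0,0,0,0,-0.0044,0,0,0,0,0,0,-0.0044,0,0,0,0,0,0,-0.0044,0,0,0,0,0,0,-0.0044,0,0,0,0,0,0,-0.0044,0,0,0,0,0,0,-0.0044,0,0,0])

```text
clock: 5.75
position: [0.4692, 0.0105, 0.0643]
ee_rot: [0.054, 0.999, 0.0, -0.0]
ft_force: [-1.2, -0.3, 5.2]
grip_width: 0.001
grasp_force: 2.3
```

```bash
cat > f.py <<'E'
from h import *
f=[]
for i in range(6):
    camera("top");f.append(get_obs()["ft_force"])
print(np.mean(f,0).round(2),get_obs()["position"].round(4))
E
python3 f.py
```

```text
[-1.71  0.05  4.76] [0.4692 0.0105 0.0643]
```

K1 is firm: 0 N at 67 mm and 4.8 N at 64.3 mm, still short of release. Next I lift and tap K2.

Emit:
step_arm(commands=[0,0,0,0.012,0,0,0,0,0,0,0.025,0,0,0,0,0,0,0.025,0,0,0,0,-0.008,-0.076,0.025,0,0,0,0,-0.008,-0.076,0.025,0,0,0,0,-0.008,-0.076,0.018,0,0,0,0,-0.008,-0.076,0.011,0,0,0,0,-0.008,-0.076,0.005,0,0,0,0,-0.008,-0.076,0.005,0,0,0,0,-0.008,-0.076,0.005,0,0,0])

```text
clock: 7.3
position: [0.4645, -0.0347, 0.0674]
ee_rot: [0.054, 0.999, 0.0, 0.0]
ft_force: [-0.5, 2.8, 3.5]
grip_width: -0.001
grasp_force: 1.4
```

```bash
python3 f.py
```

```text
[-0.14  2.35  2.73] [ 0.4646 -0.035   0.0675]
```

K2 is up: 2.7 N at 67.5 mm. Now K3.

Emit:
step_arm(commands=[0,0,0,0.012,0,0,0,0,0,0,0.02,0,0,0,0,-0.008,-0.076,0.02,0,0,0,0,-0.008,-0.076,0.02,0,0,0,0,-0.008,-0.076,0.02,0,0,0,0,-0.008,-0.076,0.012,0,0,0,0,-0.008,-0.076,0.006,0,0,0,0,-0.008,-0.076,0,0,0,0,0,-0.008,-0.076,0,0,0,0,0,-0.008,-0.076,0,0,0,0])

```text
clock: 8.85
position: [0.4597, -0.0804, 0.0674]
ee_rot: [0.054, 0.999, 0.0, -0.0]
ft_force: [-0.7, 0.9, 2.7]
grip_width: 0.002
grasp_force: 1.4
```

```bash
python3 f.py
```

```text
[-0.76  2.79  2.84] [ 0.4598 -0.0806  0.0674]
```

Emit:
step_arm(commands=[0,0,0,0.012,0,0,0,0,0,0,0.02,0,0,0,0,-0.008,-0.076,0.02,0,0,0,0,-0.008,-0.076,0.02,0,0,0,0,-0.008,-0.076,0.02,0,0,0,0,-0.008,-0.076,0.012,0,0,0,0,-0.008,-0.076,0.006,0,0,0,0,-0.008,-0.076,0,0,0,0,0,-0.008,-0.076,0,0,0,0,0,-0.008,-0.076,0,0,0,0])

```text
clock: 10.4
position: [0.4549, -0.126, 0.0674]
ee_rot: [0.054, 0.999, 0.0, -0.0]
ft_force: [-1.5, 2.3, 3.3]
grip_width: -0.001
grasp_force: 1.4
```

```bash
python3 f.py
```

```text
[-0.77  2.26  2.77] [ 0.4549 -0.1262  0.0674]
```

K2, K3 and K4 are all springy at 2.7–2.8 N, so K1 is the latched one. I'll move back over it, high, then press to about 61 mm.

Emit:
step_arm(commands=[0,0,0,0.015,0,0,0,0,0,0,0.03,0,0,0,0,0,0,0.03,0,0,0,0,0.008,0.076,0.03,0,0,0,0,0.016,0.152,0.03,0,0,0,0,0.024,0.228,0.03,0,0,0,0,0.024,0.228,0.03,0,0,0,0,0.024,0.228,0.015,0,0,0,0,0.024,0.228,0.003,0,0,0,0,0.024,0.228,0.003,0,0,0])

```text
clock: 11.95
position: [0.4686, 0.0094, 0.0683]
ee_rot: [0.055, 0.998, -0.0, -0.001]
ft_force: [0.0, 1.1, 0.7]
grip_width: 0.0
grasp_force: 0.0
```

Emit:
step_arm(commands=[0,0,0,-0.004,0,0,0,0,0,0,-0.006,0,0,0,0,0,0,-0.008,0,0,0,0,0,0,-0.01,0,0,0,0,0,0,-0.012,0,0,0,0,0,0,-0.0135,0,0,0,0,0,0,-0.0135,0,0,0,0,0,0,-0.0135,0,0,0,0,0,0,-0.0135,0,0,0,0,0,0,-0.0135,0,0,0])

```text
clock: 13.2
position: [0.4693, 0.0105, 0.0613]
ee_rot: [0.054, 0.999, 0.0, 0.0]
ft_force: [-2.3, -1.2, 6.5]
grip_width: 0.004
grasp_force: 3.2
```

```bash
python3 f.py
```

```text
[-2.12 -0.27  6.35] [0.4693 0.0105 0.0613]
```

6.35 N at 61.3 mm is past the 5.5 N release point. Now I lift away and look.

Emit:
step_arm(commands=[0,0,0,0.01,0,0,0,0,0,0,0.03,0,0,0,0,0,0,0.08,0,0,0,0,0,0,0.15,0,0,0,0,0,0.05,0.2,0,0,0,0,0,0.15,0.2,0,0,0,0,0,0.25,0.2,0,0,0,0,0,0.3,0.2,0,0,0,0,0,0.3,0.2,0,0,0,0,0,0.3,0.2,0,0,0])

```text
clock: 14.75
position: [0.4693, 0.1896, 0.1813]
ee_rot: [0.054, 0.999, -0.0, 0.0]
ft_force: [-0.5, -0.5, -0.1]
grip_width: 0.002
grasp_force: 0.0
```

Run:
```python
from h import *
s=camera("side")[:,:,::-1];t=camera("top")[:,:,::-1]
cv2.imwrite("pics/fin.png",np.vstack([cv2.resize(np.hstack([x[198:256,235:290] for x in (cv2.imread("pics/side0.png"),s)]),None,fx=5,fy=5,interpolation=2),cv2.resize(t[170:290,190:400],(550,300))]))
# height of each cap from side+top rays: cap brightness centroid along vertical
for n,im in(("before",cv2.imread("pics/side0.png")),("after",s)):
    g=cv2.cvtColor(im,cv2.COLOR_BGR2GRAY).astype(float)
    for x,y in((.4693,.0104),(.4645,-.0351),(.4598,-.0804),(.4549,-.1262)):
        zs=np.arange(.045,.085,.001)   # front-edge-of-cap profile, projected per height
        uv=proj("side",[[x+.0016-.0,y-.014,z] for z in zs]).astype(np.float32)
        v=cv2.remap(g.astype(np.float32),uv[:,0],uv[:,1],1).ravel()
        print(n,v[::3].round().astype(int))
```

```text
before [174 171 168 154 122 108 128 155 167 168 167 165 157 140]
before [186 185 178 154 120 108 118 134 156 175 179 179 175 166]
before [189 187 174 139 104 104 120 135 159 180 183 183 180 174]
before [111 112 106  88  81  99 118 134 159 181 188 186 184 179]
after [175 176 172 159 126 109 118 132 151 166 172 172 170 165]
after [179 178 171 149 119 110 120 136 157 174 175 172 171 164]
after [194 192 179 143 107 106 122 138 161 175 178 177 175 168]
after [114 115 109  90  84 102 122 138 163 186 193 192 190 185]
```

View pics/fin.png

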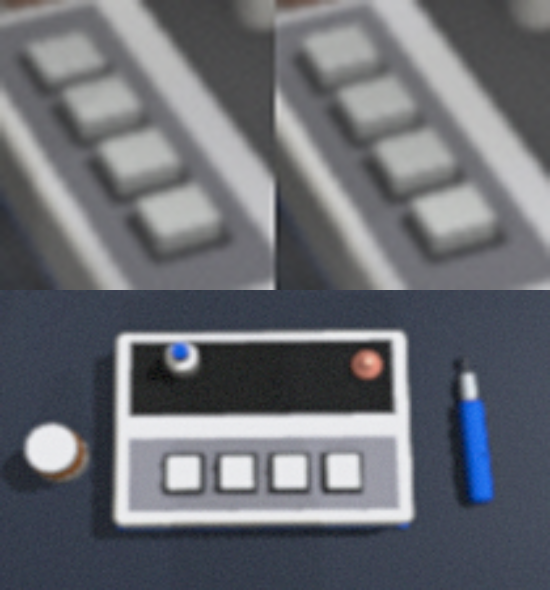

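The before/after crops show the first key (left crop about (65,55), right crop about (340,50)) now standing as high as the others. Its brightness profile also matches theirs. Nothing else has moved, and the fingers are clear.

```bash
python3 -c "
from workcell import *
print(hand_in())"
```

```text
the job is handed in; nothing more can be done
None
```

The latched key was the leftmost one: after tapping all four from left to right, I pressed it until it let go, all four keys now stand up, nothing else has moved, and the job is handed in (verdict not shown).

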